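# Square a primed sample panel into the corner of a draw-down board and clamp it

## Robot

A 6-joint arm with a two-finger parallel gripper is mounted at the origin on the work surface. World frame = base frame: x ahead of the robot, y to its left, z up, the work surface at z = 0. Lengths are in mm, angles in rad, forces in N, time in s.
With the tool pointing down it reaches from about 400 to 925 mm from the base axis. Payload 12.5 kg.
Tool frame: the origin (TCP) lies midway between the tips of the shut fingers; the grasp point (between the pads) lies 19 mm behind it (env.grip_depth is the distance from the TCP to the grasp point, in mm); z points along the fingers, y is the line along which they close (so a half turn about z gives the same grasp; the last joint's range is limited). The gripper opens to 95 mm and grips with 3 to 60 N. Pads are 20 mm wide; open, the fingers measure 119 mm over their backs; the gripper's body (75 mm by 180 mm) begins 59 mm behind the grasp point.
Start: joints at [-1.26, 0.491, 1.559, -0, 1.092, -0.106], TCP at [253.047, -571.502, 214.661] pointing down, gripper open.
Joint ranges: [-3.1, 3.1], [-0.84, 2.19], [0.05, 2.79], [-1.13, 4.28], [0.06, 2.93], [-2.69, 2.69]. Speed limits (rad/s): [2.22, 2.22, 2.79, 3.14, 3.14, 3.14].

## Interface

Orientations are given as [roll, pitch, yaw] about the fixed x, y, z axes, in that order (R = Rz(yaw) Ry(pitch) Rx(roll)).
In Python, from cell import monitor, viewer, order, env gives the robot as it stands.
- The arm moves only by the tool move_arm, never from a script. Its argument "moves" is one flat list of numbers, 4 for each row, row after row: the shift along the tool's x, y, z normalised to -1 to 1, where 1 is 0.15 m, then the turn about the tool's z normalised to -1 to 1, where 1 is pi/2 rad. A call has 1 to 10 rows; each row shifts and turns the commanded pose from where the row before left it, along the tool's axes as they then stand; what a row does not reach is not made up. A row lasts 1/8 s, in which the tool goes at most 62.5 mm and 10.7 degrees, less where a joint would pass 70% of its speed; a pose out of reach is approached as far as the arm can. A call with a number of a shift or a turn outside -1 to 1 is refused whole. A call with a gripper value outside its range is refused whole. "claw" is the finger opening in mm, from 0 to 95.1, set as the call begins (left out, the last holds). The fingers move at their own pace and stop on an object; the grip force is fixed at half the most. Time passes only in rows, so rows that do not move let the fingers close. It gives the time, the measured TCP pose, the force, the opening and the grip force at its end, in the units of the state.
- monitor.state(): the state, without advancing time (a new reading comes with each control period).
- viewer.read_camera(name): name is "scene" or "side" or "wrist"; returns the picture (384x512x3 uint8, red, green, blue); there is no depth.
- viewer.camera_info(name): a dict with "K" (3x3 intrinsics, pixels), "camera_from_world" (4x4, takes a point from world to camera coordinates). Camera axes: x right, y down, z forward; pixel columns grow to the right and rows downward; lengths in mm; the calibration is good to about 2 mm. A picture is of the moment at which its call begins: read the wrist's pose just before it. camera_info takes no time and is no camera call; for the wrist camera it gives the pose at the moment of the call.
- order.job_done(): hands the job in; it is judged then, once.
The state is a dict: "t": time; "joints": joint angles; "qvel": joint speeds; "tau": joint torques, N m; "eef_pos": TCP position; "tcp_rot": TCP orientation; "ft_force": force on the tool from outside, world axes, zero at the start; "moment": the same for the moment, N m; "opening": opening from 0.0 (shut) to 1.0 (fully open); "grip_force": force on a finger pad.
Only numpy, scipy, OpenCV 4.12 (cv2) and the standard library are available. Lean on these libraries where they do the work, as an engineer would, in place of code of your own. Each camera call takes 0.05 s, during which the arm holds its last target. There are 200 camera calls.

## Task

Hold the wooden stirring stick and use it to nudge the clean red-primed panel into the corner of the draw-down board, until it sits square against both the long fence and the end stop; the gripper itself must not touch the panel. Then lay the stick flat on the bench, off the board, and turn the black knurled knob clockwise until it stops tight, so that the clamp bar holds the panel there. Leave the other things on the bench alone.

Things in the scene. Friction and masses are not known exactly. Their poses are not given: they have to be found in the camera images.
- draw_board: Draw-down board, fixed on the bench: grey metal bed 220 mm (its x) by 320 mm (its y), top 18 mm above the bench. Origin at the centre of its underside, z up; its x points roughly away from the robot, y roughly to the robot's left (yaw up to 12 degrees). Two dark steel strips 5 mm high on the bed: a long fence on the far (+x) side and an end stop at the left (+y) end, under the clamp bar.
- corner (a point): The square inner corner where the faces of fence (x = 75 mm in the board's frame) and end stop (y = 105 mm) meet, at the level of the bed's top; its axes are the board's. The end stop's face reaches 132 mm from here in -x, the fence's 270 mm in -y. A panel fully home has its centre 50 mm in -x and 75 mm in -y from here.
- panel: Flat fibreboard sample panel, 100 mm (its x) by 150 mm (its y) by 8 mm thick, about 0.11 kg, upper face primed brownish red. Lies loose on the bed, 15 to 35 mm short of the fence and 20 to 45 mm short of the end stop, turned up to 9 degrees from the board's axes. Origin at the centre of its underside. It slides easily.
- stick: Flat wooden stirring stick, 160 mm long (its x), 25 mm wide (its y), 6 mm thick, 30 g, lying flat on the bench to the left of the board. Origin at the centre of its underside; +x points to the end dipped in dried blue paint. Both ends are square.
- stick_tip (a point): Middle of the stick's blue end face, 80 mm along +x from the stick's origin.
- clamp_bar: Steel clamp bar, 110 mm (board's x) by 42 mm (board's y) by 8 mm, over the end stop, reaching 12 mm past its face over the panel's place. Moves only up and down with the knob: its underside is 1.8 mm above the panel's top with the knob at 0, so the panel slides under freely while the knob is loose. Origin at its underside on the knob's axis, (22, 117) mm in the board's frame.
- knob_top (a point): Centre of the top face of the round black knurled knob on the clamp bar, about 60 mm above the bench. The knob is 48 mm in diameter, 22 mm high, with a white pointer line on top; a 10 mm stud stands about 4 mm out of it. Only the flat bar is beside it, its top 24 mm below this point.
- clamp_knob (a joint): Turn of the knob in rad: 0 loose, grows clockwise seen from above, hard stop at 2.0 (tight; the bar then presses on a panel that is home). Starts between 0 and 0.5, stays where it is left, turns with about 0.1 N m; usually two grips are needed. Lowers bar and knob 1 mm per rad.
- mixing_cup: Bystander: beige lidded plastic mixing cup, 94 mm across, 119 mm high, on the left beyond the stick. Origin at the centre of its underside.
- applicator: Bystander: steel film applicator, 62 by 108 by 33 mm, on the bench to the left of the stick. Origin at the centre of its underside.
- brush: Bystander: flat paint brush with a blue handle, 200 mm long, lying on the bench on the far right, 0.2 m or more to the right of the board.
Things that resemble listed ones, but are neither listed nor needed, are in the scene too. Of the things like the panel, leave any that is blue, green or yellow; of the rest the larger one is meant.

How it is judged:
By the outcome, as a careful person would: the job done as asked, in the order asked, and still so for the second after the job is handed in, with the robot touching nothing.
It also fails if it takes over 72 s, if anything falls off the work surface, if the arm or the gripper's body presses on something with over 40 N, if the wrist force passes 120 N, or if a joint passes its speed limit or range.

## Working session

There is one attempt and no reset: what is moved stays moved. The work goes in short steps, Python scripts to look and compute and a tool call to move; the robot and the scene stay as the last step left them, time stands still between calls to the robot, and variables do not carry over. Pictures are saved under pics/ and viewed, at most 10 in all, crops included, and the job is handed in when it is done.

Besides the shell and the picture viewer there is one more tool, called after "Call:" as a command line: name --argument value ..., lists and objects as JSON in quotes. move_arm: Moves the arm, as the interface text tells. Scaled input: -1 to 1 covers 0.15 m each way for a shift and pi/2 rad each way for a turn. Its arguments: {"type":"object","properties":{"moves":{"type":"array"},"claw":{"type":"number"}},"required":["moves"]}

```bash
mkdir -p pics; ls; python3 - <<'E'
from cell import monitor, viewer, order, env
import cv2,numpy as np
a=[viewer.read_camera(n) for n in("scene","side")]
for n,i in zip(("scene","side"),a):
    cv2.imwrite(f"pics/{n}0.png",i[...,::-1]); c=viewer.camera_info(n); print(n,np.round(c["K"],1).tolist(),np.round(c["camera_from_world"],3).tolist())
    cv2.imwrite(f"pics/{n}0b.png",cv2.resize(i[...,::-1],(800,600),interpolation=cv2.INTER_CUBIC))
print(monitor.state())
E
```

```text
pics
scene [[468.4, 0.0, 254.0], [0.0, 468.4, 192.6], [0.0, 0.0, 1.0]] [[0.703, 0.712, -0.006, -328.776], [0.566, -0.564, -0.602, -237.3], [-0.432, 0.419, -0.799, 1944.424], [0.0, 0.0, 0.0, 1.0]]
side [[440.1, 0.0, 258.1], [0.0, 440.1, 193.1], [0.0, 0.0, 1.0]] [[-0.979, -0.206, -0.0, 508.954], [-0.139, 0.662, -0.737, 139.682], [0.152, -0.721, -0.676, 1651.082], [0.0, 0.0, 0.0, 1.0]]
{'t': 0.1, 'joints': array([-1.25958290e+00,  4.91494233e-01,  1.55936113e+00, -2.89667586e-05,
        1.09170334e+00, -1.05610086e-01]), 'qvel': array([ 0.00072389, -0.00016602, -0.00033959,  0.00060655, -0.00151655,
       -0.00013519]), 'tau': array([ 2.55830113e-03, -6.13626337e+01, -2.58605146e+01,  6.94085285e-02,
        4.70322242e-02, -3.37046947e-05]), 'eef_pos': array([ 252.98234701, -571.28919343,  214.13274992]), 'tcp_rot': array([-3.14062928e+00, -7.62850322e-05,  4.16836840e-01]), 'ft_force': array([1.01576325, 0.16261246, 0.04243742]), 'moment': array([ 0.00544566,  0.03869568, -0.04080544]), 'grip_force': 0.0, 'opening': 0.9972248540877028}
```

View pics/scene0b.png

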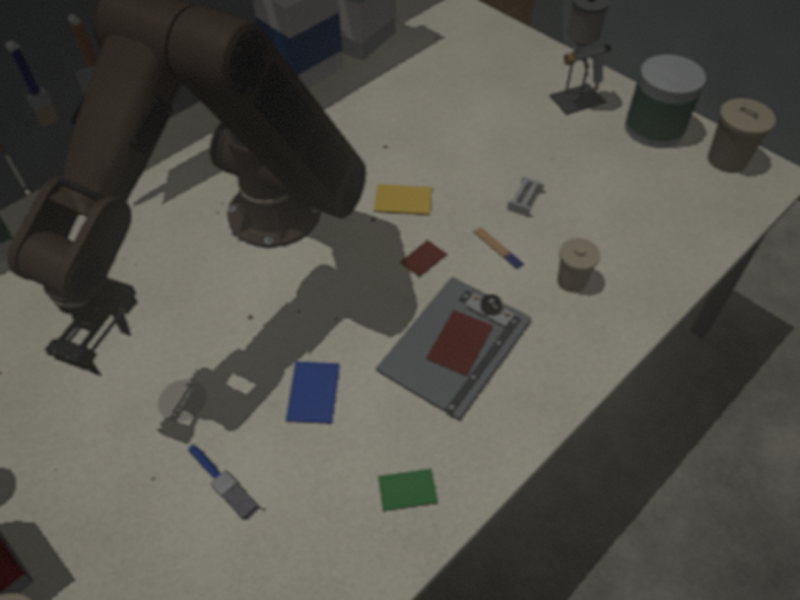

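View pics/side0b.png

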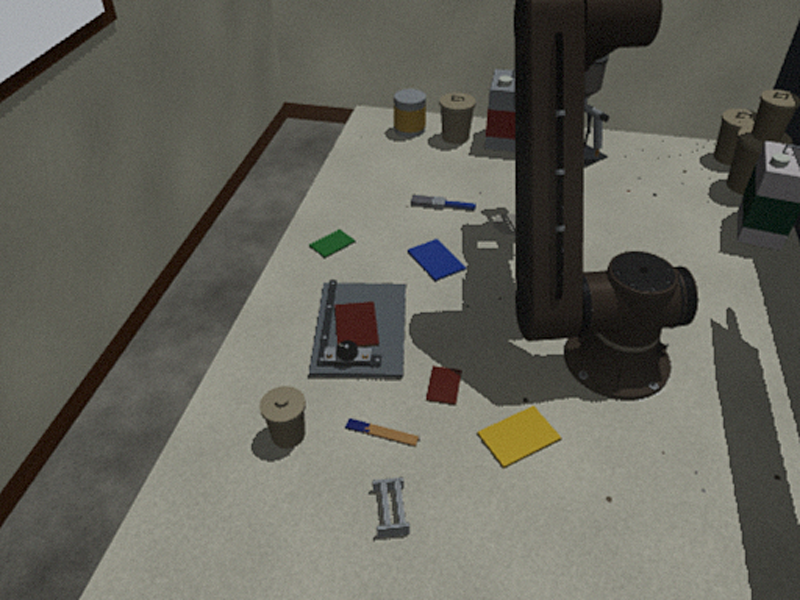

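The scene picture shows two red panels, one on the board at (460,343) and a smaller one loose at (424,258). There are also blue (314,392), green (407,490) and yellow (404,199) panels. I choose the larger red one on the board. The stick runs from (477,231) to its blue end at (520,265), and the knob is at (491,303). The side view agrees.

```bash
cat > h.py <<'E'
from cell import monitor, viewer, order, env
import cv2,numpy as np
def ray(name,uv,z,info=None):
    c=info or viewer.camera_info(name);K=np.array(c["K"]);T=np.array(c["camera_from_world"])
    R,t=T[:3,:3],T[:3,3];o=-R.T@t
    d=(np.c_[np.atleast_2d(uv),np.ones(len(np.atleast_2d(uv)))]@np.linalg.inv(K).T)@R
    return (o+d*((z-o[2])/d[:,2])[:,None])[:,:2]
def proj(name,P,info=None):
    c=info or viewer.camera_info(name);T=np.array(c["camera_from_world"]);q=np.atleast_2d(P)@T[:3,:3].T+T[:3,3];q=q@np.array(c["K"]).T
    return q[:,:2]/q[:,2:]
def blobs(img,lo,hi,amin=30):
    m=cv2.inRange(cv2.cvtColor(img,cv2.COLOR_RGB2HSV),np.array(lo),np.array(hi))
    cs,_=cv2.findContours(m,cv2.RETR_EXTERNAL,cv2.CHAIN_APPROX_NONE)
    return [c[:,0,:].astype(float) for c in sorted(cs,key=cv2.contourArea,reverse=True) if cv2.contourArea(c)>amin]
E
python3 - <<'E'
from h import *
f=1.5625
B={'scene':[(457,279),(529,318),(460,416),(378,370)],'side':[(405,377),(310,376),(325,282),(405,284)]}
S={'scene':[(477,231),(520,265)],'side':[(418,440),(348,424)]}
k={'scene':(491,300),'side':(347,349)}
P={'scene':[(455,311),(492,322),(467,375),(427,357)],'side':[(335,304),(375,302),(378,345)]}
for n in('scene','side'):
    print(n,'board',ray(n,np.array(B[n])/f,18).round().tolist(),'stick',ray(n,np.array(S[n])/f,6).round().tolist(),'knob',ray(n,np.array([k[n]])/f,60).round().tolist(),'panel',ray(n,np.array(P[n])/f,26).round().tolist())
a=cv2.imread('pics/scene0.png')[130:280,225:395];b=cv2.imread('pics/side0.png')[165:315,180:310]
cv2.imwrite('pics/crop.png',np.vstack([cv2.resize(x,None,fx=s,fy=s,interpolation=cv2.INTER_CUBIC) for x,s in((a,4),)]))
E
```

```text
scene board [[509.0, 165.0], [707.0, 198.0], [766.0, -105.0], [560.0, -150.0]] stick [[432.0, 326.0], [584.0, 317.0]] knob [[627.0, 148.0]] panel [[575.0, 86.0], [656.0, 123.0], [711.0, -24.0], [617.0, -52.0]]
side board [[480.0, 172.0], [695.0, 215.0], [757.0, -112.0], [547.0, -148.0]] stick [[418.0, 331.0], [576.0, 321.0]] knob [[622.0, 152.0]] panel [[704.0, -25.0], [606.0, -54.0], [563.0, 93.0]]
```

View pics/crop.png

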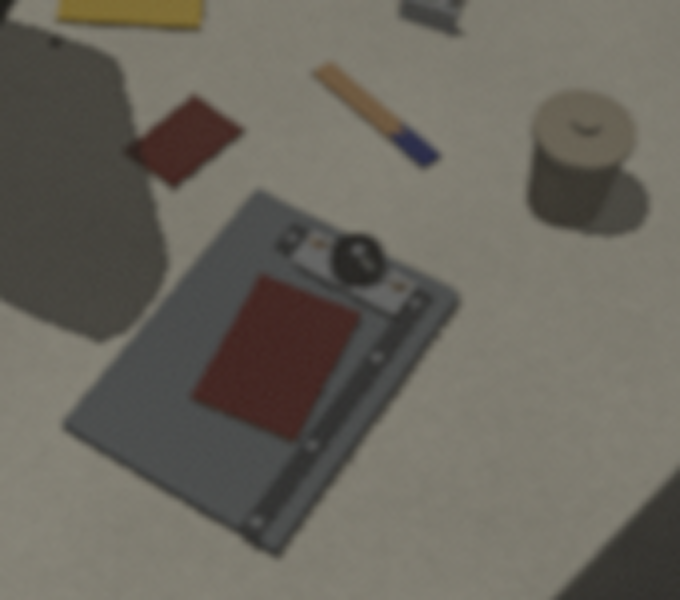

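The crop confirms the larger red panel lies on the bed, short of the fence at lower right and the stop under the clamp bar. The stick's blue end points away from the robot, toward the cup. I'm moving to above the stick.

Call:
move_arm --moves '[0,0,0,0.1,0,0,0,0.1,0,0,0,0.1,0.167,-0.356,0,0,0.167,-0.356,0,0,0.167,-0.356,0,0,0.167,-0.356,0,0,0.167,-0.356,0,0,0.167,-0.356,0,0,0.167,-0.356,0,0]' --claw 70

```text
t: 1.35
eef_pos: [449.1, -206.0, 214.6]
tcp_rot: [3.142, -0.0, -0.055]
ft_force: [1.3, -0.5, -0.3]
opening: 0.736
grip_force: 0.0
```

Call:
move_arm --moves '[0.167,-0.356,0,0,0.167,-0.356,0,0,0.167,-0.356,0,0,0.167,-0.356,0,0,-0.118,-0.338,0,0,-0.118,-0.338,0,0,-0.118,-0.338,0,0,-0.118,-0.338,0,0,-0.118,-0.338,0,0,-0.118,-0.338,0,0]'

```text
t: 2.6
eef_pos: [469.9, 311.2, 214.4]
tcp_rot: [3.141, 0.0, -0.054]
ft_force: [0.8, 0.1, 0.5]
opening: 0.737
grip_force: 0.0
```

```bash
python3 - <<'E'
from h import *
viewer.read_camera('scene');viewer.read_camera('scene')
s=monitor.state();c=viewer.camera_info('wrist');i=viewer.read_camera('wrist')
np.save('w1.npy',i);import pickle;pickle.dump(c,open('w1.pkl','wb'))
print(s['t'],s['eef_pos'],s['tcp_rot'],s['joints'],s['ft_force'])
T=np.array(c['camera_from_world']);print('cam',-T[:3,:3].T@T[:3,3],T[2,:3],ray('w',[[0,0],[511,0],[511,383],[0,383]],0,c).round())
cv2.imwrite('pics/w1.png',i[...,::-1])
E
```

```text
2.7 [468.97351588 313.28344521 214.25514199] [-3.14128146e+00  5.17514205e-04 -5.02502473e-02] [4.71568483e-01 4.04791125e-01 1.71109835e+00 6.17067471e-04
 1.02599679e+00 2.09229527e+00] [-0.49626029 -0.27808528  0.3105372 ]
cam [540.34180785 309.20311533 383.95287293] [-0.25391481  0.01281274 -0.96714172] [[687. 603.]
 [657.   6.]
 [ 91. -91.]
 [133. 758.]]
```

View pics/w1.png

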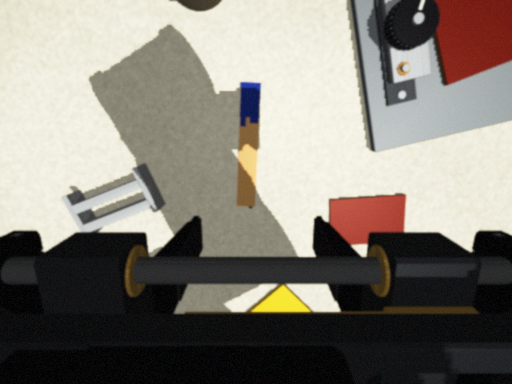

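The wrist view shows the stick from its wooden end at about (246,207) to its blue end at about (251,82). The finger tips are at (200,220) and (316,220), with the board at upper right.

```bash
python3 - <<'E'
from h import *
import pickle
c=pickle.load(open('w1.pkl','rb'))
p=ray('w',[[241,82],[261,83],[255,207],[238,206]],6,c);print(p.round(1).tolist())
b=(p[0]+p[1])/2;w=(p[2]+p[3])/2;d=(b-w)/np.linalg.norm(b-w);print(b,w,np.linalg.norm(b-w),'yaw',np.arctan2(d[1],d[0]),'width',np.linalg.norm(p[0]-p[1]))
g=(b+w)/2-45*d
pos=np.array([470,311.5]);y=-.052
v=g-pos;print('grasp',g,'tool dx,dy units',(v@[np.cos(y),np.sin(y)])/150,(v@[np.sin(y),-np.cos(y)])/150)
print(ray('w',[[376,150]],18,c), ray('w',[[353,0]],18,c))
E
```

```text
[[581.9, 327.1], [579.6, 302.5], [420.2, 318.2], [422.8, 341.4]]
[580.74074241 314.7994164 ] [421.47946059 329.77094752] 159.96344154074913 yaw -0.09373063846235032 width 24.623420698059643
grasp [456.30762905 326.49688742] tool dx,dy units -0.09635566518813166 -0.0950995582574267
[[491.67852964 161.55631469]] [[660.14600448 196.28043301]]
```

Call:
move_arm --moves '[-0.096,-0.095,0.3,0.027,0,0,0.35,0,0,0,0.35,0,0,0,0.26,0,0,0,0.15,0,0,0,0,0]'

```text
t: 3.5
eef_pos: [457.3, 323.1, 2.0]
tcp_rot: [3.14, 0.001, -0.098]
ft_force: [0.1, -0.1, -0.0]
opening: 0.74
grip_force: 0.0
```

Call:
move_arm --moves '[0,0,0,0,0,0,0,0,0,0,0,0,0,0,0,0,0,0,0,0]' --claw 10

```text
t: 4.12
eef_pos: [457.1, 324.6, 3.2]
tcp_rot: [-3.142, -0.0, -0.097]
ft_force: [0.4, -0.8, 0.2]
opening: 0.27
grip_force: 1.1
```

Call:
move_arm --moves '[0,0,0,0,0,0,-0.2,0,0,0,-0.4,0,0,0,-0.2,-0.0915,0,0,0,-0.0915]'

```text
t: 4.75
eef_pos: [457.9, 325.1, 125.7]
tcp_rot: [-3.14, -0.004, 0.195]
ft_force: [-0.7, 0.1, 0.2]
opening: 0.253
grip_force: 29.8
```

Call:
move_arm --moves '[-0.095,0.337,0,0,-0.095,0.337,0,0,-0.095,0.337,0,0,-0.095,0.337,0,0,-0.095,0.337,0,0,-0.095,0.337,0,0,0,0,0,0,0,0,0,0]'

```text
t: 5.75
eef_pos: [430.6, 10.7, 123.2]
tcp_rot: [3.142, -0.0, 0.19]
ft_force: [-0.4, -0.3, -0.5]
opening: 0.254
grip_force: 29.8
```

```bash
python3 - <<'E'
from h import *
import pickle
s=monitor.state();c=viewer.camera_info('wrist');i=viewer.read_camera('wrist')
np.save('w2.npy',i);pickle.dump(c,open('w2.pkl','wb'))
print(s['t'],s['eef_pos'],s['tcp_rot'],s['grip_force'],s['opening'])
cv2.imwrite('pics/w2.png',cv2.resize(i[...,::-1],(800,600),interpolation=cv2.INTER_CUBIC))
E
```

```text
5.75 [430.60326061  10.73175428 123.15652066] [ 3.14158488e+00 -7.07999970e-05  1.89834645e-01] 29.841505587100983 0.25380873523858394
```

View pics/w2.png

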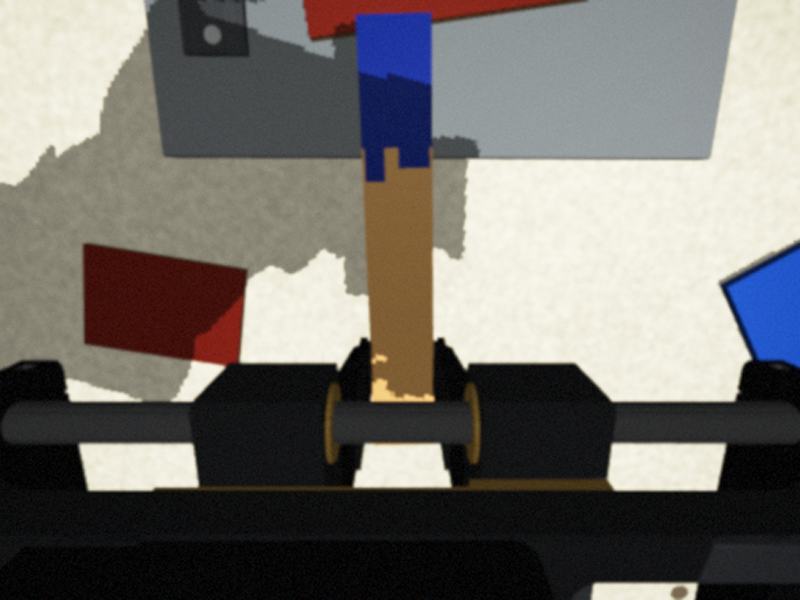

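The stick is held square, its blue tip at (394,13). The board's near top edge runs (163,156) to (711,158), and the panel's near-left corner is at (312,40).

```bash
python3 - <<'E'
from h import *
import pickle
c=pickle.load(open('w2.pkl','rb'));f=1.5625
b=ray('w',np.array([[163,156],[711,158]])/f,18,c);d=b[0]-b[1];L=np.linalg.norm(d)
yaw=np.arctan2(-d[0],d[1]);R=np.array([[np.cos(yaw),-np.sin(yaw)],[np.sin(yaw),np.cos(yaw)]])
ctr=b.mean(0)+R@[110,0]
print('edge',b.round(1).tolist(),L,'yaw',yaw,'centre',ctr,'corner',ctr+R@[75,105],'knob',ctr+R@[22,117])
p=ray('w',np.array([[312,40],[590,0]])/f,26,c);print('panel in board',((p-ctr)@R).round(1).tolist(),'yaw rel',np.arctan2(*(p[1]-p[0])@R*[1,-1]))
for z in(121,124,127):
  t=ray('w',np.array([[357,13],[431,13],[432,380],[371,380]])/f,z,c);print(z,t.round(1).tolist(),((t-ctr)@R).round(1).tolist())
print('tcp board',(np.array([430.6,10.7])-ctr)@R)
E
```

```text
edge [[488.7, 162.6], [547.9, -150.4]] 318.5547926157714 yaw 0.186889428276457 centre [626.35799102  26.55930511] corner [680.54265559 143.66618845] knob [626.23590694 145.609652  ]
panel in board [[-51.3, 68.4], [-32.1, -77.1]] yaw rel 0.13118999673476908
121 [[551.9, 49.0], [556.6, 24.4], [425.3, -3.5], [420.6, 21.2]] [[-69.0, 35.8], [-68.9, 10.9], [-203.1, 7.8], [-203.2, 33.0]]
124 [[551.0, 48.5], [555.7, 24.4], [426.6, -3.1], [422.0, 21.2]] [[-69.9, 35.6], [-69.9, 11.0], [-201.7, 8.0], [-201.8, 32.7]]
127 [[550.1, 48.1], [554.7, 24.4], [428.0, -2.6], [423.4, 21.3]] [[-70.9, 35.3], [-70.8, 11.2], [-200.4, 8.2], [-200.4, 32.5]]
tcp board [-195.29595855   20.78935255]
```

Call:
move_arm --moves '[0,0,0.3,0,0,0,0.271,0,0,0,0.1,0,0,0,0,0,0,0,0,0]'

```text
t: 6.42
eef_pos: [430.8, 11.2, 23.0]
tcp_rot: [3.141, -0.001, 0.192]
ft_force: [-0.2, 0.1, -0.3]
opening: 0.255
grip_force: 29.8
```

Call:
move_arm --moves '[0.06,0,0,0,0.05,0,0,0,0.04,0,0,0,0.04,0,0,0,0.03,0,0,0,0.03,0,0,0,0.02,0,0,0,0.02,0,0,0,0,0,0,0]'

```text
t: 7.55
eef_pos: [473.5, 18.8, 22.4]
tcp_rot: [3.141, -0.0, 0.191]
ft_force: [0.1, -0.5, -0.7]
opening: 0.255
grip_force: 29.8
```

Call:
move_arm --moves '[0.008,0,0,0,0,0,0,0]'

```text
t: 7.8
eef_pos: [474.4, 19.0, 22.5]
tcp_rot: [3.142, 0.0, 0.191]
ft_force: [-0.3, 0.3, -0.1]
opening: 0.253
grip_force: 29.8
```

Call:
move_arm --moves '[0.008,0,0,0,0,0,0,0]'

```text
t: 8.05
eef_pos: [474.8, 19.3, 22.3]
tcp_rot: [-3.141, 0.002, 0.191]
ft_force: [-4.6, -1.3, -0.4]
opening: 0.252
grip_force: 29.8
```

Call:
move_arm --moves '[0.008,0,0,0,0,0,0,0]'

```text
t: 8.3
eef_pos: [474.8, 19.6, 22.0]
tcp_rot: [-3.141, 0.004, 0.191]
ft_force: [-9.6, -1.8, -0.0]
opening: 0.255
grip_force: 29.8
```

Call:
move_arm --moves '[-0.15,0,0,0,0,0.3,0,0,0,0.3,0,0,0,0.267,0,0,0.25,0,0,0,0.25,0,0,0,0.23,0,0,0,0,0,0,0]'

```text
t: 9.3
eef_pos: [589.1, -91.5, 22.5]
tcp_rot: [3.14, -0.003, 0.192]
ft_force: [-0.1, 0.1, 0.4]
opening: 0.258
grip_force: 29.8
```

```bash
python3 - <<'E'
from h import *
import pickle
s=monitor.state();c=viewer.camera_info('wrist');i=viewer.read_camera('wrist')
pickle.dump(c,open('w3.pkl','wb'))
print(s['t'],s['eef_pos'],s['tcp_rot'],s['ft_force'])
yaw=.187;R=np.array([[np.cos(yaw),-np.sin(yaw)],[np.sin(yaw),np.cos(yaw)]]);print((s['eef_pos'][:2]-[626.36,26.56])@R)
cv2.imwrite('pics/w3.png',cv2.resize(i[...,::-1],(800,600),interpolation=cv2.INTER_CUBIC))
E
```

```text
9.3 [589.10993445 -91.52620415  22.46638614] [ 3.14028450e+00 -2.66788534e-03  1.91655363e-01] [-0.11123864  0.10050457  0.40100146]
[ -58.55430924 -109.10229999]
```

View pics/w3.png

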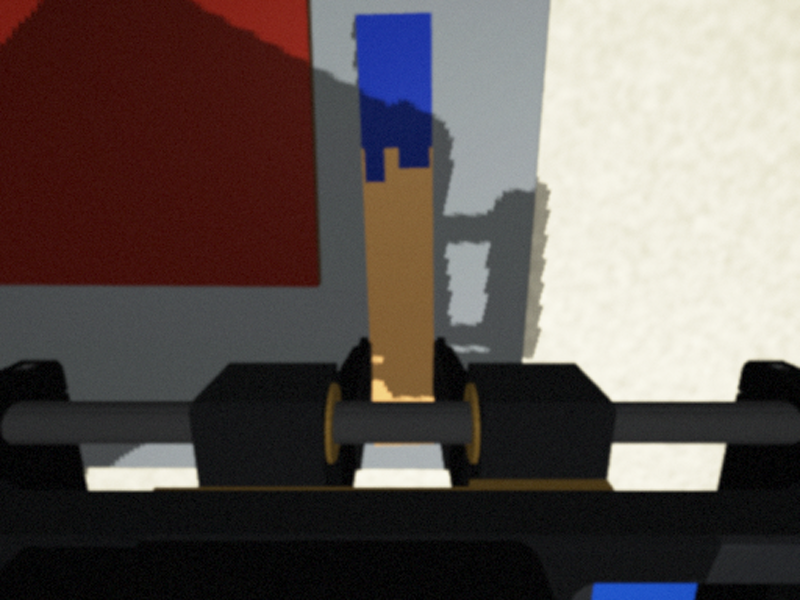

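The picture shows the panel's near edge level at row 286, so it is square to the fence, and its right edge is at column 315. The stick side is about 16 mm to the right of it and the fingers are clear of the panel. Next is the push toward the end stop.

Call:
move_arm --moves '[0,-0.05,0,0,0,-0.05,0,0,0,-0.04,0,0,0,-0.04,0,0,0,-0.04,0,0,0,-0.04,0,0,0,-0.03,0,0,0,-0.02,0,0,0,0,0,0]'

```text
t: 10.48
eef_pos: [578.0, -45.9, 22.5]
tcp_rot: [3.142, 0.0, 0.191]
ft_force: [-0.3, -0.5, -0.4]
opening: 0.255
grip_force: 29.8
```

Call:
move_arm --moves '[0,-0.01,0,0,0,-0.01,0,0,0,0,0,0]'

```text
t: 10.85
eef_pos: [577.3, -43.3, 22.4]
tcp_rot: [3.141, 0.0, 0.19]
ft_force: [-1.3, -3.3, -0.4]
opening: 0.252
grip_force: 29.8
```

Call:
move_arm --moves '[0,-0.01,0,0,0,0,0,0]'

```text
t: 11.1
eef_pos: [577.0, -42.2, 22.4]
tcp_rot: [3.141, 0.001, 0.19]
ft_force: [-1.7, -6.1, -0.2]
opening: 0.252
grip_force: 29.9
```

Call:
move_arm --moves '[0,0.1,0,0,-0.25,0,0,0,-0.25,0,0,0,-0.25,0,0,0,0,-0.23,0,0,0,-0.23,0,0,0,-0.22,0,0,0.08,0,0,0,0.04,0,0,0,0,0,0,0]'

```text
t: 12.35
eef_pos: [468.8, 25.1, 22.4]
tcp_rot: [3.141, -0.001, 0.19]
ft_force: [-0.8, -0.1, -1.0]
opening: 0.254
grip_force: 29.8
```

Call:
move_arm --moves '[0.015,0,0,0,0.01,0,0,0,0.01,0,0,0,0,0,0,0]'

```text
t: 12.85
eef_pos: [473.0, 26.8, 22.4]
tcp_rot: [3.142, 0.0, 0.191]
ft_force: [-0.7, 0.0, -0.4]
opening: 0.253
grip_force: 29.9
```

Call:
move_arm --moves '[0.01,0,0,0,0.005,0,0,0,0,0,0,0]'

```text
t: 13.22
eef_pos: [473.3, 27.4, 22.1]
tcp_rot: [-3.141, 0.004, 0.191]
ft_force: [-7.2, -0.7, 0.4]
opening: 0.252
grip_force: 29.8
```

Call:
move_arm --moves '[0.01,0,0,0,0,0,0,0]'

```text
t: 13.48
eef_pos: [473.4, 27.8, 21.8]
tcp_rot: [-3.14, 0.007, 0.191]
ft_force: [-11.1, -2.1, -0.2]
opening: 0.25
grip_force: 29.8
```

Call:
move_arm --moves '[-0.17,0,0,0,0,0,-0.33,0,0,0,-0.341,0,0.072,-0.326,0,0,0.072,-0.326,0,0,0.072,-0.326,0,0,0.072,-0.326,0,0,0.072,-0.326,0,0,0.072,-0.326,0,0,0,0,0,0.0915]'

```text
t: 14.72
eef_pos: [459.6, 326.2, 122.9]
tcp_rot: [-3.141, -0.001, 0.048]
ft_force: [-0.1, -0.5, 0.2]
opening: 0.256
grip_force: 29.8
```

Call:
move_arm --moves '[0,0,0.2,0.0915,0,0,0.35,0,0,0,0.17,0,0,0,0.077,0,0,0,0,0,0,0,0,0]'

```text
t: 15.48
eef_pos: [460.2, 323.4, 4.4]
tcp_rot: [-3.141, -0.001, -0.097]
ft_force: [-0.1, -0.4, 0.1]
opening: 0.256
grip_force: 30.0
```

Call:
move_arm --moves '[0,0,0.006,0,0,0,0,0]'

```text
t: 15.72
eef_pos: [459.9, 323.2, 3.1]
tcp_rot: [-3.141, -0.001, -0.097]
ft_force: [0.1, -0.1, 0.8]
opening: 0.257
grip_force: 30.0
```

Call:
move_arm --moves '[0,0,0,0,0,0,0,0,0,0,0,0,0,0,-0.1,0,0,0,-0.35,0,0,0,-0.35,-0.108,0,0,-0.35,-0.108,0,0,-0.25,-0.108,0,0,0,-0.108,0,0,0,-0.108]' --claw 70

```text
t: 16.98
eef_pos: [459.6, 323.1, 214.3]
tcp_rot: [3.141, -0.002, 0.757]
ft_force: [0.0, -0.7, 0.8]
opening: 0.735
grip_force: 0.0
```

Call:
move_arm --moves '[0,0,0,-0.108,0,0,0,-0.108,0,0,0,-0.108,0,0,0,-0.108,0,0,0,-0.108,0,0,0,0]'

```text
t: 17.73
eef_pos: [459.7, 323.0, 213.5]
tcp_rot: [3.141, -0.0, 1.598]
ft_force: [0.0, 0.7, 0.2]
opening: 0.735
grip_force: 0.0
```

Call:
move_arm --moves '[-0.309,0.176,0,0,-0.309,0.176,0,0,-0.309,0.176,0,0,-0.309,0.176,0,0,-0.309,0.176,0,0,-0.309,0.176,0,0,0,0,0,0,0,0,0,0]'

```text
t: 18.73
eef_pos: [625.7, 49.9, 212.9]
tcp_rot: [-3.141, -0.0, 1.597]
ft_force: [-0.3, 1.5, -0.9]
opening: 0.734
grip_force: 0.0
```

```bash
python3 - <<'E'
from h import *
import pickle
s=monitor.state();c=viewer.camera_info('wrist');i=viewer.read_camera('wrist')
pickle.dump(c,open('w4.pkl','wb'))
print(s['t'],s['eef_pos'],s['tcp_rot'])
cv2.imwrite('pics/w4.png',cv2.resize(i[...,::-1],(800,600),interpolation=cv2.INTER_CUBIC))
E
```

```text
18.725 [625.73947572  49.85700205 212.8681003 ] [-3.14133859e+00 -1.22939546e-04  1.59657903e+00]
```

View pics/w4.png

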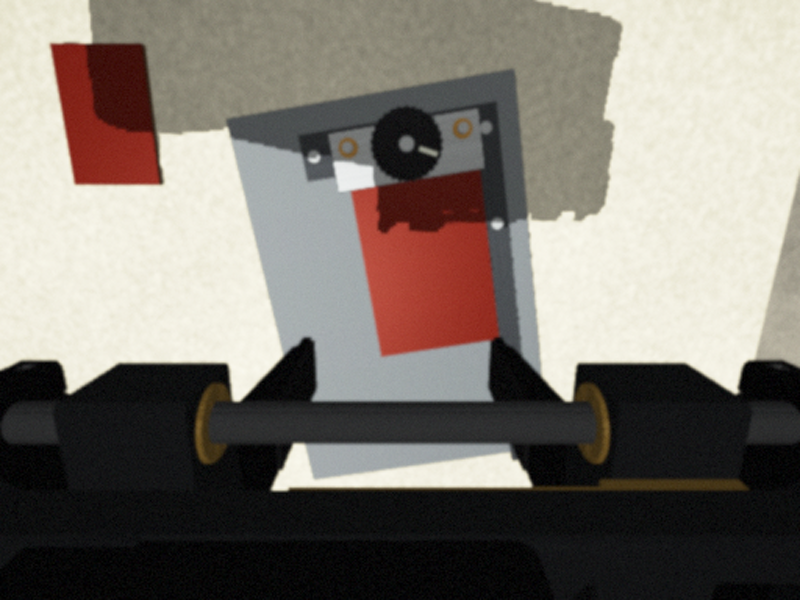

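The panel lies along the fence and under the bar, with its right-end corners at (381,356) and (498,338). The knob is at (407,144), pointer toward lower right. I'll check these against the home position.

```bash
python3 - <<'E'
from h import *
import pickle
c=pickle.load(open('w4.pkl','rb'));f=1.5625;yaw=.187
R=np.array([[np.cos(yaw),-np.sin(yaw)],[np.sin(yaw),np.cos(yaw)]]);C=np.array([626.36,26.56])
print('panel',((ray('w',np.array([[381,356],[498,338],[352,193],[483,172]])/f,26,c)-C)@R).round(1).tolist())
print('board',((ray('w',np.array([[228,119],[515,69]])/f,18,c)-C)@R).round(1).tolist())
k=ray('w',np.array([[407,144]])/f,60,c)[0];p=np.array([625.7,49.9]);y=1.597;v=k-p
print('knob',k,'units',v@[np.cos(y),np.sin(y)]/150,v@[np.sin(y),-np.cos(y)]/150)
E
```

```text
panel [[-24.9, -44.8], [74.3, -44.6], [-23.9, 90.6], [77.3, 90.0]]
board [[-107.1, 159.1], [110.3, 158.7]]
knob [626.95832568 145.36204397] units 0.6359753546217377 0.025060424341822627
```

Call:
move_arm --moves '[0.318,0.011,0,0,0.318,0.011,0,0,0,0,0.35,0,0,0,0.35,0,0,0,0.3,0,0,0,0.133,0,0,0,0,0,0,0,0,0]'

```text
t: 19.77
eef_pos: [627.0, 145.9, 44.0]
tcp_rot: [3.14, -0.0, 1.6]
ft_force: [-0.1, 0.6, -0.1]
opening: 0.734
grip_force: 0.0
```

Call:
move_arm --moves '[0,0,0,0,0,0,0,0,0,0,0,0,0,0,0,0,0,0,0,0]' --claw 35

```text
t: 20.4
eef_pos: [626.2, 145.1, 43.2]
tcp_rot: [-3.141, 0.0, 1.599]
ft_force: [-3.9, 0.0, 5.2]
opening: 0.504
grip_force: 30.0
```

Call:
move_arm --moves '[0,0,0,0.06,0,0,0.001,0.1,0,0,0.001,0.1,0,0,0.001,0.1,0,0,0.001,0.1,0,0,0.001,0.1,0,0,0.001,0.1,0,0,0.001,0.1,0,0,0.001,0.1,0,0,0,0]'

```text
t: 21.65
eef_pos: [625.4, 145.8, 41.9]
tcp_rot: [-3.14, 0.002, 0.246]
ft_force: [-7.8, 4.2, 6.8]
opening: 0.498
grip_force: 30.0
```

```bash
python3 -c "
from h import *
s=monitor.state();print(s['moment'],s['ft_force'],s['tcp_rot'],s['joints'])"
```

```text
[ 0.79167866  1.35667811 -0.0983872 ] [-7.84545078  4.23626063  6.75972732] [-3.14047883e+00  2.37353959e-03  2.46253467e-01] [1.25838338e-01 7.15707240e-01 1.65840303e+00 1.17888128e-03
 7.69972878e-01 1.44953514e+00]
```

Call:
move_arm --moves '[0,0,0.001,0.08,0,0,0.001,0.07,0,0,0,0]'

```text
t: 22.02
eef_pos: [625.5, 146.0, 41.8]
tcp_rot: [-3.141, 0.002, 0.013]
ft_force: [-8.2, 4.4, 8.0]
opening: 0.503
grip_force: 30.0
```

```bash
python3 -c "
from h import *
s=monitor.state();print(s['moment'],s['tcp_rot'])"
```

```text
[0.99870724 1.32767207 0.41211932] [-3.14120679e+00  2.02113973e-03  1.27430256e-02]
```

Call:
move_arm --moves '[0,0,0.001,0.06,0,0,0,0]'

```text
t: 22.28
eef_pos: [626.3, 146.0, 41.8]
tcp_rot: [-3.141, 0.0, -0.081]
ft_force: [-4.5, 5.0, 6.2]
opening: 0.497
grip_force: 30.0
```

```bash
python3 -c "
from h import *
s=monitor.state();print(s['moment'],s['tcp_rot'])"
```

```text
[0.96026489 0.72043023 0.56638099] [-3.14114079e+00  2.05097688e-04 -8.11341283e-02]
```

Call:
move_arm --moves '[0,0,0,0.06,0,0,0,0]'

```text
t: 22.52
eef_pos: [626.7, 145.9, 41.8]
tcp_rot: [-3.141, -0.001, -0.176]
ft_force: [-1.6, 5.0, 5.6]
opening: 0.499
grip_force: 30.0
```

```bash
python3 -c "
from h import *
s=monitor.state();print(s['moment'],s['tcp_rot'])"
```

```text
[1.00498495 0.42897677 0.43842255] [-3.14093895e+00 -6.55211020e-04 -1.75620412e-01]
```

The moment about z rose to about 0.5 N m and then the pads slipped, which suggests the stop. I'll release and check the pointer.

Call:
move_arm --moves '[0,0,0,0,0,0,0,0,0,0,0,0,0,0,-0.1,0,0,0,-0.35,0,0,0,-0.35,0,0,0,-0.35,0,-0.35,0,0,0,-0.35,0,0,0,0,0,0,0]' --claw 70

```text
t: 23.78
eef_pos: [520.6, 163.9, 215.2]
tcp_rot: [-3.141, -0.0, -0.174]
ft_force: [0.9, 0.5, 0.4]
opening: 0.74
grip_force: 0.0
```

```bash
python3 - <<'E'
from h import *
import pickle
s=monitor.state();c=viewer.camera_info('wrist');i=viewer.read_camera('wrist')
print(s['t'],s['eef_pos'],s['tcp_rot'])
pickle.dump(c,open('w5.pkl','wb'))
cv2.imwrite('pics/w5.png',cv2.resize(i[...,::-1],(800,600),interpolation=cv2.INTER_CUBIC))
E
```

```text
23.775 [520.58410272 163.94276406 215.1795178 ] [-3.14147002e+00 -4.14680696e-04 -1.74062403e-01]
```

View pics/w5.png

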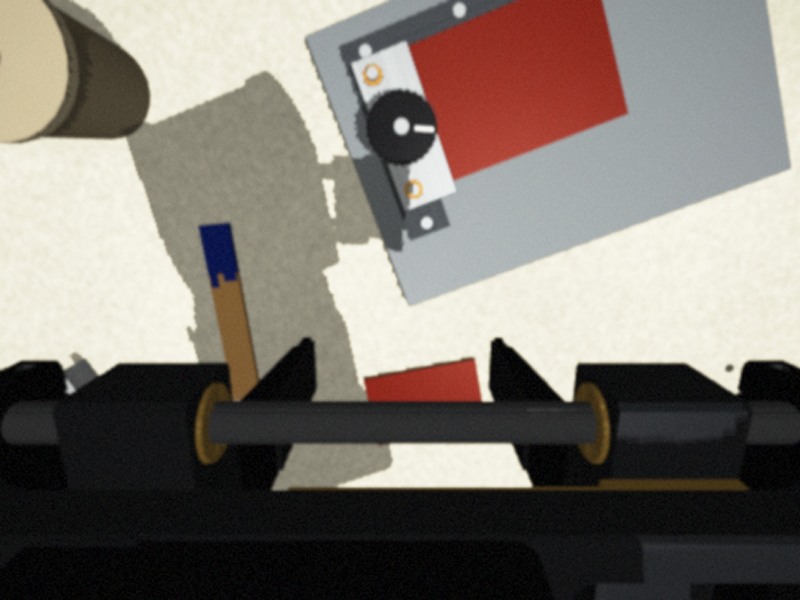

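The knob centre is at (401,126) with its pointer toward (434,129). The panel's near-right corner is at (628,113), and the stick lies flat on the bench left of the board.

```bash
python3 - <<'E'
from h import *
import pickle
f=1.5625;yaw=.187
R=np.array([[np.cos(yaw),-np.sin(yaw)],[np.sin(yaw),np.cos(yaw)]]);C=np.array([626.36,26.56])
for n,z,p in(('w4',60,[[407,144],[438,154]]),('w5',58,[[401,126],[434,129]])):
    q=(ray('w',np.array(p)/f,z,pickle.load(open(n+'.pkl','rb')))-C)@R;d=q[1]-q[0];print(n,q.round(1).tolist(),np.arctan2(d[1],d[0]))
print(((ray('w',np.array([[628,113],[456,179],[602,0]])/f,26,pickle.load(open('w5.pkl','rb')))-C)@R).round(1))
E
```

```text
w4 [[22.7, 116.6], [42.5, 106.9]] -0.45721464255118444
w5 [[22.9, 116.5], [13.2, 96.2]] -2.016489229246091
[[-24.6 -45.4]
 [-24.4  89.3]
 [ 54.1 -45.6]]
```

The pointer moved from 0.46 to 2.02 rad, so the knob is at its stop, and the panel is still home. Handing in.

```bash
python3 -c "
from h import *
print(order.job_done())"
```

```text
the job is handed in; nothing more can be done
None
```

The job is handed in: the panel sits square against both the fence and the end stop, the stick lies flat on the bench off the board, and the knob is turned to its stop at about 2.0 rad. It took about 24 s of the 72 s.

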